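# Level a display riser and hold the spirit level pressed

### The arm

A 6-joint arm with a two-finger parallel gripper is mounted at the origin on the work surface. World frame = base frame: x ahead of the robot, y to its left, z up, the work surface at z = 0. Lengths are in mm, angles in rad, forces in N, time in s.
With the tool pointing down it reaches from about 325 to 875 mm from the base axis. Payload 4.4 kg.
Tool frame: the origin (TCP) lies on the centre line of the jaws, within the pads' length; the fingertips stand ahead of it and the grasp point (between the pads) lies 6 mm ahead of it (ctrl.tcp_to_tips is the z of the fingertips in the tool frame, in mm); z points along the fingers, y is the line along which they close (so a half turn about z gives the same grasp; the last joint's range is limited). The gripper opens to 85 mm and grips with 20 to 120 N. Pads are 22 mm wide; open, the fingers measure 114 mm over their backs; the gripper's body (76 mm by 85 mm) begins 54 mm behind the grasp point. The pads swing forward as they close: fully open they stand 13 mm farther back than shut.
Start: joints at [1.121, 0.207, 1.542, -0, 1.393, -0.15], TCP at [169.824, 549.352, 256.282] pointing down, gripper open.
Joint ranges: [-2.73, 2.73], [-0.86, 2.22], [0.23, 2.46], [-1.11, 4.25], [0.08, 2.63], [-2.82, 2.82]. Speed limits (rad/s): [2.79, 2.79, 3.14, 3.14, 3.14, 3.14].

### API

Orientations are given as a 3x3 rotation matrix whose columns are the frame's x, y, z axes.
In Python, from plant import ctrl, sensors, optics gives the robot as it stands. Calls block until the motion is done:
- ctrl.move_ptp(position, orientation): joint-space move of the TCP to a pose.
- ctrl.move_l(position, rot=None, vel=150, threshold=None): straight line of the TCP; rot=None keeps the orientation; vel is the mean speed in mm/s. With threshold (N) it stops when the force on the tool has changed by that much, and returns True; else False.
- ctrl.set_joints(angles): joint-space move.
- ctrl.gripper_to(opening, force=None): finger opening in mm; force is the grip in N (None keeps the last); returns when the fingers have stopped.
- ctrl.hold(seconds).
- ctrl.solve_ik(position, orientation): joint angles nearest the present ones, or None.
- sensors.read_state(): the state.
- optics.grab_frame(name): name is "side" or "top"; returns (picture, depth): 400x640x3 uint8, red, green, blue; 400x640 float32, mm along the optical axis (not along the pixel's ray), 0 where there is no reading.
- optics.camera_params(name): a dict with "mtx" (3x3 intrinsics, pixels), "R" (3x3) and "t" (3): a world point X has camera coordinates R X + t. Camera axes: x right, y down, z forward; pixel columns grow to the right and rows downward; lengths in mm; the calibration is good to about 2 mm. A picture is of the moment at which its call begins. camera_params takes no time and is no camera call.
A pose or a line that the arm cannot do raises ctrl.MotionError and nothing moves.
- ctrl.finish_job(): hands the job in; it is judged then, once.
The state is a dict: "t": time; "q": joint angles; "qvel": joint speeds; "tau": joint torques, N m; "eef_pos": TCP position; "eef_rot": TCP orientation; "force": force on the tool from outside, world axes, zero at the start; "wrist_torque": the same for the moment, N m; "grip_width": finger opening in mm; "grasp_force": force on a finger pad.
Only numpy, scipy, OpenCV 4.12 (cv2) and the standard library are available. Lean on these libraries where they do the work, as an engineer would, in place of code of your own. Each camera call takes 0.05 s, during which the arm holds its last target. There are 200 camera calls.

### The job

Set the spirit level upright and lengthwise on the middle of the display riser's shelf and let go of it, then turn the levelling foot's knob so that, with the level pressed down until the sprung shelf is fully seated, the bubble stands centred between the two lines. Finish while holding: at the end the gripper is still pressing the level firmly, but with no more force than a hand's push, onto the fully seated shelf, with the bubble centred. Leave the straightedge, jar, tape, pen and loupe where they are.

Things in the scene. Friction and masses are not known exactly. Their poses are not given: they have to be found in the camera images.
- level: spirit level: aluminium bar 180 mm long (own x), 26 mm wide (y), 44 mm tall (z), 0.2 to 0.3 kg, with black end caps and a yellow vial let into the middle of its top face. Origin: centre of its underside; own z points up. It starts upright on the table. It works either way round. The pickable bar has solid flat sides and top; the top beyond 35 mm from the middle is plain metal and can be pressed.
- vial_centre (a point): middle between the vial's two black lines (20 mm apart), on the level's top, 43 mm above its underside, axes as the level's
- bubble_mid (a point): middle of the white bubble (14 mm long), which slides along the level's own x, up to 22 mm either side of vial_centre, towards the higher end: 3.0 mm for every 0.01 rad of tilt along the level. It takes about 1.5 s to settle.
- shelf_top (a point): middle of the upper face of the riser's wooden shelf, a board 220 mm long (x), 110 mm wide (y), 14 mm thick, its face about 60 mm above the table. x points along the shelf from its hinged end (117 mm away) to the end next to the levelling foot, z is normal to the face. The riser itself is fixed to the table.
- shelf (a joint): lift of the sprung shelf off its seat, rad: 0.03 at rest (a spring lifts the foot end, and also carries the level's weight), 0 when pressed fully down on its seat. Pressing the level 55 mm from the shelf's middle towards the foot seats it with about 3 to 6 N; after that it is stiff.
- foot_grip (a point): middle of the levelling foot's knob: round black knob 40 to 43 mm across (fluted), 28 mm tall, this point 14 mm below its flat top and about 91 mm above the table; it stands on a fixed vertical axis at the end of the riser, about 188 mm from the shelf's middle along the shelf's x. White mark on top. It does not rise or fall as it turns.
- foot (a joint): angle of the levelling foot's knob, rad, 0 to 6, growing clockwise seen from above. One rad clockwise raises the foot end of the seat by 0.020 rad (moves the bubble 6 mm towards the foot). It stays where it is left (0.2 N m friction). The reading that makes the shelf level differs from case to case; at the start the knob must go clockwise by about 1 to 2.5 rad.
- straightedge: bystander, leave alone: plain flat aluminium bar 160 x 20 x 10 mm, no vial; origin at the centre of its underside
- jar: bystander, leave alone: small closed jar, 48 mm across, 60 mm tall; origin at the centre of its underside
- tape: bystander, leave alone: clear ring of tape lying flat, 90 mm across, 20 mm high; origin at the centre of its underside
- pen: bystander, leave alone: black pen, 130 mm long, 10 mm thick, lying flat
- loupe: bystander, leave alone: black magnifier standing upright, 42 mm across, 42 mm tall; origin at the centre of its underside

How it is judged (in metres and radians):
On the way:
1. the level stands on the middle of the shelf, lengthwise, let go (x of level in the frame of shelf_top between -0.03 and 0.03 m and y of level in the frame of shelf_top between -0.035 and 0.035 m and z of level in the frame of shelf_top between -0.004 and 0.004 m and angle between the x axis of level and the x axis of shelf_top, either way round below 0.21 rad and angle between the z axis of level and the z axis of shelf_top, either way round below 0.02 rad and contact force between the fingers and level below 0.1 N and linear speed of level below 0.02 m/s), for 0.2 s.
At the end, for the whole second after the job is handed in: Level flat on the shelf (within 30 mm along, 35 mm across of its middle, 0.21 rad of lengthwise), shelf seated (below 0.005 rad), bubble within 2.5 mm of the vial's middle, fingers pushing the level (over 2 N), level bearing on the shelf with 5 to 40 N (x of level in the frame of shelf_top between -0.03 and 0.03 m and y of level in the frame of shelf_top between -0.035 and 0.035 m and z of level in the frame of shelf_top between -0.004 and 0.004 m and angle between the x axis of level and the x axis of shelf_top, either way round below 0.21 rad and angle between the z axis of level and the z axis of shelf_top, either way round below 0.02 rad and value of joint shelf below 0.005 rad and x of bubble_mid in the frame of vial_centre between -0.0025 and 0.0025 m and contact force between level and the fingers above 2 N and contact force between level and shelf between 5 and 40 N); the arm keeps its last pose, push and grip.
It fails at once if a bystander is moved by more than 30 mm (distance of any of straightedge, jar, tape, pen, loupe from where it was at the start of the episode above 0.03 m).
It fails at once if the level is rammed onto the shelf with more than 60 N (contact force between level and shelf above 60 N).
It also fails if it takes over 72 s, if anything falls off the work surface, if the arm or the gripper's body presses on something with over 40 N, if the wrist force passes 120 N, or if a joint passes its speed limit or range.

## Working session

There is one attempt and no reset: what is moved stays moved. The work goes in short steps, each a Python script; the robot and the scene stay as the last script left them, time stands still between calls to the robot, and variables do not carry over. Pictures are saved under pics/ and viewed, at most 10 in all, crops included, and the job is handed in when it is done.

```bash
ls; mkdir -p pics; python3 - <<'E'
from plant import ctrl,sensors,optics
import cv2,numpy as np
for n in("top","side"):
    im,d=optics.grab_frame(n); np.savez(f"pics/{n}0.npz",im=im,d=d); cv2.imwrite(f"pics/{n}0.png",im[:,:,::-1])
    p=optics.camera_params(n);print(n,p["mtx"],-p["R"].T@p["t"],p["R"])
print(ctrl.tcp_to_tips,sensors.read_state())
E
```

```text
pics
top [[516.27231691   0.         317.09004964]
 [  0.         516.27231691 201.79013845]
 [  0.           0.           1.        ]] [ 208.36066346   -4.34948085 1560.8122878 ] [[ 0.01495377 -0.99980879  0.01260068]
 [-0.98070382 -0.01712245 -0.19474815]
 [ 0.19492667 -0.00944531 -0.98077234]]
side [[377.55040396   0.         318.20689212]
 [  0.         377.55040396 204.41989135]
 [  0.           0.           1.        ]] [284.28810552 729.36602464 975.24850149] [[-0.94734618 -0.31971687  0.01778583]
 [-0.25137275  0.70813146 -0.65981935]
 [ 0.19836067 -0.62954822 -0.75121374]]
25.0 {'t': 0.1, 'q': array([ 1.12047068e+00,  2.07385035e-01,  1.54281097e+00, -1.98566022e-05,
        1.39350474e+00, -1.50500398e-01]), 'qvel': array([-0.00153643, -0.00196779, -0.0039445 ,  0.00052911, -0.00176531,
        0.00089489]), 'tau': array([-1.00127978e-03, -3.84090650e+01, -2.92549288e+01, -2.92958102e-04,
        4.86896024e-03, -2.25472360e-05]), 'eef_pos': array([169.56596549, 548.76661685, 255.21334685]), 'eef_rot': array([[-9.55389023e-01,  2.95348956e-01, -8.99965956e-04],
       [ 2.95350178e-01,  9.55387167e-01, -1.90642825e-03],
       [ 2.96754331e-04, -2.08718573e-03, -9.99997778e-01]]), 'force': array([ 0.35018356, -0.42970244, -0.69675331]), 'wrist_torque': array([0.00720616, 0.02268555, 0.00782212]), 'grasp_force': 0.0, 'grip_width': 85.07427768470441}
```

View pics/top0.png

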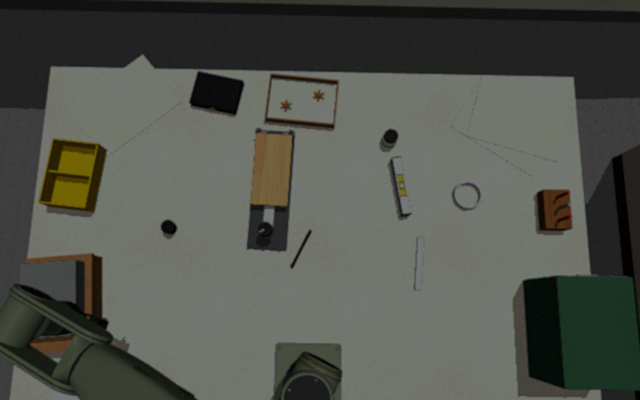

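View pics/side0.png

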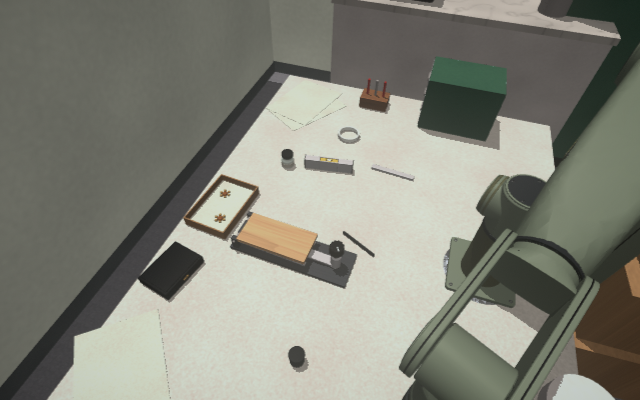

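The top view shows the level at about (401,186), the shelf from (274,132) to (270,207), the knob at about (265,230), and the pen at (301,248) beside the riser. In the side view the level is at (329,163) and the knob at (337,248). I'll enlarge both regions.

```bash
python3 - <<'E'
import cv2,numpy as np
im=np.load("pics/top0.npz")["im"][:,:,::-1]; s=np.load("pics/side0.npz")["im"][:,:,::-1]
r=lambda a,f:cv2.resize(a,None,fx=f,fy=f,interpolation=cv2.INTER_CUBIC)
a=r(im[120:260,240:320],4.25); b=r(im[145:225,380:430],7.4)
h=595;o=np.zeros((h,800,3),np.uint8);o[:,:340]=a[:h]; o[:592,345:345+b.shape[1]]=b[:592,:]
cv2.imwrite("pics/crop0.png",o)
E
cat > h.py <<'E'
from plant import ctrl,sensors,optics
import numpy as np,cv2
def px2w(n,u,v,z):
    p=optics.camera_params(n);R,t=p["R"],p["t"];c=-R.T@t
    d=R.T@np.linalg.solve(p["mtx"],[u,v,1.]);return c+d*(z-c[2])/d[2]
def w2px(n,X):
    p=optics.camera_params(n);x=p["mtx"]@(p["R"]@np.asarray(X,float)+p["t"]);return x[:2]/x[2]
def down(a): # tool down, closing line y at angle a
    y=np.array([np.cos(a),np.sin(a),0]);z=np.array([0,0,-1.]);return np.column_stack([np.cross(y,z),y,z])
E
cat > /dev/null
```

```text
(no output)
```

View pics/crop0.png

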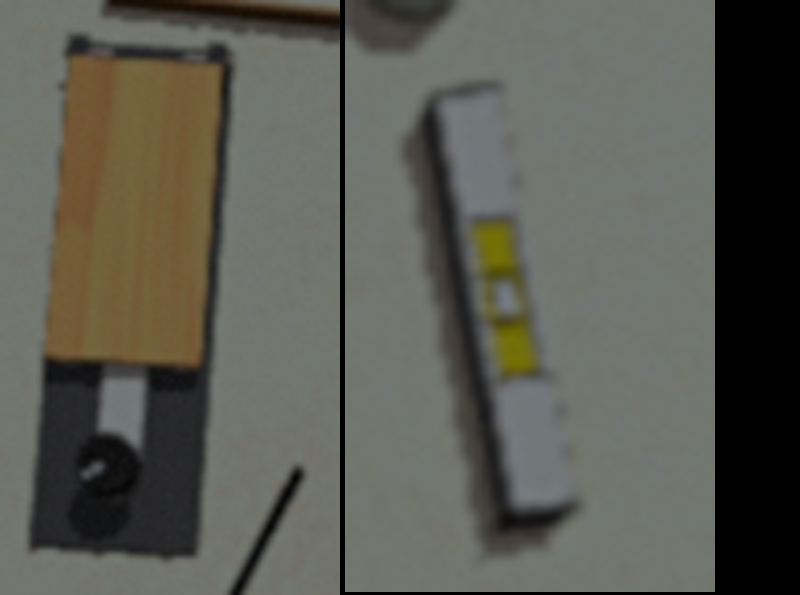

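The crop gives these pixel positions:
- **Shelf corners:** (69,56), (224,64), (203,367), (46,357).
- **Knob top:** (107,464).
- **Vial middle:** (507,297).
- **Level axis:** from about (470,90) to (540,512).

```bash
python3 - <<'E'
from h import *
A=lambda x,y,z:px2w("top",240+(x+.5)/4.25-.5,120+(y+.5)/4.25-.5,z)
B=lambda x,y,z:px2w("top",380+(x-344.5)/7.4-.5,145+(y+.5)/7.4-.5,z)
hi=[A(69,56,60),A(224,64,60)];lo=[A(203,367,63),A(46,357,63)]
c=sum(hi+lo)/4;ax=(sum(lo)-sum(hi))/2
k=A(107,464,105)
print("shelf",c,"len",np.linalg.norm(ax),"ang",np.arctan2(ax[1],ax[0]))
print("knob",k,"dist",np.linalg.norm((k-c)[:2]),"ang",np.arctan2(*(k-c)[1::-1]))
e=[B(470,90,43),B(540,512,43)];v=B(507,297,43)
print("level",v,(e[0]+e[1])/2,"len",np.linalg.norm(e[1]-e[0]),"ang",np.arctan2(*(e[1]-e[0])[1::-1]))
c[2]=62;np.savez("geo.npz",c=c,k=k,v=v)
for n in("top","side"):
    print(n,w2px(n,c),w2px(n,k),w2px(n,v))
# depth cross check
for n in("top","side"):
    d=np.load(f"pics/{n}0.npz")["d"];p=optics.camera_params(n)
    for X in(c,k,v):
        u,w=np.round(w2px(n,X)).astype(int);z=d[w,u]
        print(n,p["R"].T@(z*np.linalg.solve(p["mtx"],[u,w,1.])-p["t"]))
E
python3 - <<'E'
import cv2,numpy as np
s=cv2.imread("pics/side0.png")
a=cv2.resize(s[140:290,225:365],None,fx=4,fy=4,interpolation=cv2.INTER_CUBIC);cv2.imwrite("pics/crop1.png",a)
E
```

```text
shelf [604.90790104 119.16912627  61.5       ] len 220.9305847586605 ang 3.104538631239882
knob [416.87327116 129.07074418 105.        ] dist 188.29515147881392 ang 3.0889827647171595
level [ 567.14879265 -273.27760603   43.        ] [ 566.42180658 -272.28997224   43.        ] len 178.34097176089193 ang -2.997094028080573
top [271.52712591 168.69280225] [264.79411765 228.79411765] [401.45945946 184.7027027 ]
side [276.61856837 234.35120265] [336.35088036 245.74175689] [328.00569805 159.25676665]
top [604.93977254 118.0191836   58.38004701]
top [416.53098698 128.6180341  103.33367698]
top [ 566.11873863 -271.80851349   43.34888882]
side [605.81639425 114.75194222  57.78404037]
side [417.37568509 131.00864358 106.11896465]
side [ 568.11745744 -276.460937     41.28071572]
```

View pics/crop1.png

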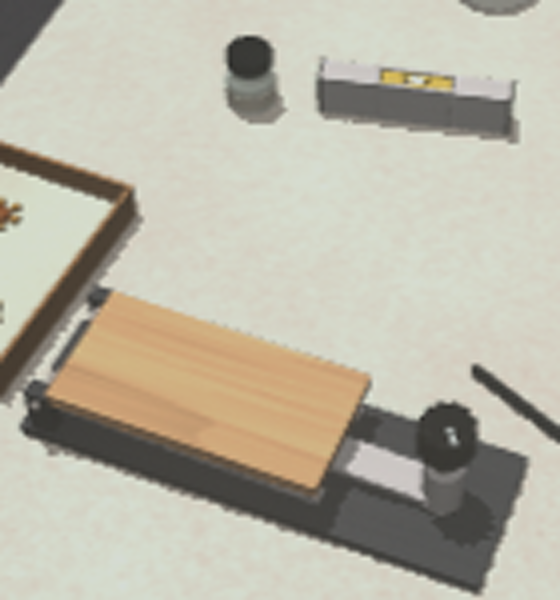

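The positions agree across both cameras, so I'll pick and place now.

```bash
python3 - <<'E'
from h import *
g=np.load("geo.npz");c,k=g["c"],g["k"]
v=np.array([566.8,-273.2,0]);p=np.pi/2
R=down(0.1446+p);Rs=down(-0.0455+p)
ctrl.move_ptp([v[0],v[1],130],R)
print(sensors.read_state()["q"])
ctrl.move_l([v[0],v[1],36],vel=120,threshold=8)
ctrl.gripper_to(20,50)
s=sensors.read_state();print(s["t"],s["grip_width"],s["grasp_force"],s["eef_pos"],s["force"])
z0=s["eef_pos"][2]
ctrl.move_l([v[0],v[1],160],vel=150)
ctrl.move_ptp([c[0],c[1],160],Rs)
ctrl.move_l([c[0],c[1],z0+68],vel=100)
s=sensors.read_state();print(s["t"],s["grip_width"],s["force"])
print(ctrl.move_l([c[0],c[1],z0+52],vel=12,threshold=2.5))
s=sensors.read_state();print(s["t"],s["eef_pos"]-[0,0,z0],s["force"])
ctrl.gripper_to(60);ctrl.hold(.2)
ctrl.move_l([c[0],c[1],z0+130],vel=150)
ctrl.move_ptp([k[0]-30,k[1]-0,200],Rs);ctrl.hold(.3)
for n in("top","side"):
    im,d=optics.grab_frame(n);cv2.imwrite(f"pics/{n}1.png",im[:,:,::-1])
print(sensors.read_state()["t"])
a=cv2.imread("pics/top1.png")[120:260,235:325];b=cv2.imread("pics/side1.png")[190:270,225:365]
f=lambda x,s:cv2.resize(x,None,fx=s,fy=s,interpolation=cv2.INTER_CUBIC)
a=f(a,4.2);b=f(b,3);o=np.zeros((590,800,3),np.uint8);o[:588,:378]=a[:588];o[:240,380:800]=b;cv2.imwrite("pics/crop2.png",o)
E
```

```text
[-5.85330233e-01  4.41318671e-01  1.51014847e+00  2.27793300e-04
  1.19003345e+00 -2.30190752e+00]
4.8333 25.50607537453162 51.01225733757019 [ 567.13952169 -273.23770944   36.57211516] [-1.13620776  0.66223139  3.18794257]
7.9833 25.603708913097712 [ 0.80558487  0.18991332 -2.9768877 ]
True
8.7833 [604.59863492 119.23182906  58.7907724 ] [-2.16019184  0.14821839  4.76925732]
11.325
```

View pics/crop2.png

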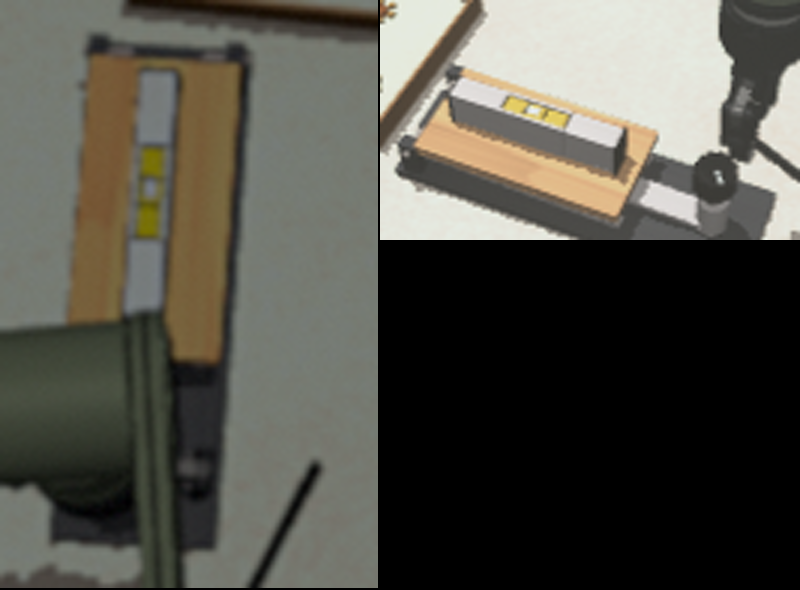

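The level stands upright and lengthwise on the shelf's middle. In the crop its vial spans rows 146–238 and the bubble is at about 187, slightly toward the hinge. I'll write a bubble reader and check it on the start images, where the bubble should read 0.

```bash
cat >> h.py <<'E'
def bubble(n,im,c,ang,off=0):
    """im RGB; c vial centre guess (world), ang of axis (pointing to foot). returns bubble offset mm and vial shift mm"""
    im=im.astype(np.float32);s=np.arange(-45,45.1,.25);d=np.array([np.cos(ang),np.sin(ang),0]);e=np.array([-d[1],d[0],0])
    best=None
    for y in np.arange(-8,8.1,.5):
        P=np.array([w2px(n,c+d*t+e*y) for t in s]).astype(np.float32)
        q=cv2.remap(im,P[:,0].reshape(1,-1),P[:,1].reshape(1,-1),cv2.INTER_LINEAR)[0]
        f=(q[:,0]-q[:,2])/np.percentile(q[:,0],80)
        if best is None or f.sum()>best[0]: best=(f.sum(),y,f,q)
    out=[]
    y0=best[1];fs=[]
    for y in y0+np.array([-3,-1.5,0,1.5,3]):
        P=np.array([w2px(n,c+d*t+e*y) for t in s]).astype(np.float32)
        q=cv2.remap(im,P[:,0].reshape(1,-1),P[:,1].reshape(1,-1),cv2.INTER_LINEAR)[0]
        fs.append((q[:,0]-q[:,2])/np.percentile(q[:,0],80))
    f=np.mean(fs,0);h=.45*np.percentile(f,95);on=np.where(f>h)[0];a,b=s[on[0]],s[on[-1]]
    mid=(a+b)/2;i=(s>a+3)&(s<b-3);w=np.clip(np.percentile(f,90)-f[i],0,None)**2
    return round(float((s[i]*w).sum()/w.sum()-mid),2),round(mid,2),round(b-a,1),y0,f[::10].round(2)
E
python3 - <<'E'
from h import *
v=np.array([566.8,-273.2,43]);c=np.array([604.6,119.2,104])
for n in("top","side"):
    im=np.load(f"pics/{n}0.npz")["im"];print(n,*bubble(n,im,v,0.1446+np.pi))
    im=cv2.imread(f"pics/{n}1.png")[:,:,::-1];print(n,*bubble(n,im,c,3.096))
E
```

```text
Traceback (most recent call last):
  File "h.py", line 15, in bubble
    P=np.array([w2px(n,c+d*t+e*y) for t in s]).astype(np.float32)
                ~~~~^^^^^^^^^^^^^
  File "h.py", line 7, in w2px
    p=optics.camera_params(n);x=p["mtx"]@(p["R"]@np.asarray(X,float)+p["t"]);return x[:2]/x[2]
ValueError: time passes only in moves, steps and waits
```

```bash
sed -i 's/p=optics.camera_params(n)/p=CP(n)/' h.py; sed -i '2a import functools\nCP=functools.cache(optics.camera_params)' h.py
cat > m.py <<'E'
from h import *
v=np.array([566.8,-273.2,43]);c=np.array([604.6,119.2,104])
for n in("top","side"):
    im=np.load(f"pics/{n}0.npz")["im"];print(n,*bubble(n,im,v,0.1446+np.pi))
    im=cv2.imread(f"pics/{n}1.png")[:,:,::-1];print(n,*bubble(n,im,c,3.096))
E
python3 m.py
```

```text
top -0.1 0.0 63.0 1.5 [-0.06 -0.05 -0.06 -0.06  0.03  0.28  0.61  0.82  0.84  0.83  0.83  0.83
  0.8   0.66  0.45  0.25  0.08  0.03  0.02  0.01  0.07  0.23  0.47  0.72
  0.83  0.86  0.88  0.88  0.89  0.88  0.67  0.28 -0.02 -0.08 -0.08 -0.07
 -0.07]
top -3.33 0.88 63.8 -3.0 [-0.05 -0.05 -0.05 -0.07 -0.03  0.18  0.57  0.86  0.89  0.89  0.88  0.88
  0.86  0.63  0.26  0.07  0.01  0.02  0.03  0.15  0.37  0.51  0.62  0.75
  0.85  0.84  0.84  0.85  0.86  0.87  0.82  0.44  0.12 -0.03 -0.05 -0.04
 -0.04]
side -0.44 2.12 65.2 2.0 [0.03 0.03 0.03 0.03 0.04 0.13 0.29 0.45 0.51 0.53 0.54 0.54 0.53 0.47
 0.39 0.31 0.28 0.17 0.07 0.09 0.13 0.2  0.34 0.38 0.42 0.51 0.53 0.53
 0.53 0.51 0.49 0.44 0.23 0.07 0.04 0.04 0.04]
side -3.12 3.5 65.0 2.5 [0.03 0.03 0.03 0.03 0.03 0.05 0.15 0.36 0.49 0.48 0.48 0.49 0.5  0.48
 0.44 0.3  0.16 0.19 0.25 0.24 0.22 0.32 0.42 0.35 0.39 0.46 0.49 0.51
 0.48 0.46 0.49 0.48 0.33 0.11 0.04 0.02 0.02]
```

The reader gives about 0 on the table and about −3.3 mm at rest on the shelf. The target at rest is about +9 mm, so the knob needs roughly 2.1 rad clockwise.

```bash
cat > turn.py <<'E'
import sys
from h import *
T=float(sys.argv[1]);k=np.load("geo.npz")["k"];a0=.4+T/2
ctrl.gripper_to(85)
ctrl.move_ptp([k[0],k[1],160],down(a0))
print("stop",ctrl.move_l([k[0],k[1],99],vel=120,threshold=10))
ctrl.gripper_to(35,60)
s=sensors.read_state();print(s["t"],s["grip_width"],s["grasp_force"],s["force"])
P=s["eef_pos"]
for f in np.linspace(0,1,max(2,int(abs(T)/.5)+1))[1:]: ctrl.move_ptp([k[0],k[1],99],down(a0-T*f))
s=sensors.read_state();print(s["t"],s["grip_width"],s["force"],s["wrist_torque"],s["eef_pos"]-P)
ctrl.gripper_to(85)
ctrl.move_l([k[0],k[1],160],vel=150)
ctrl.move_ptp([k[0]-30,k[1],200],down(.4));ctrl.hold(1.)
for n in("top","side"):
    im,d=optics.grab_frame(n);cv2.imwrite(f"pics/{n}_t{s['t']:.0f}.png",im[:,:,::-1])
    print(n,*bubble(n,im,np.array([604.6,119.2,104]),3.096)[:4])
print(sensors.read_state()["t"])
E
python3 turn.py 2.1
```

```text
stop False
13.1667 38.40130091520229 59.882288575172424 [-1.34890589 -0.45289953  5.14432136]
15.4333 38.51592451321547 [-3.8712721  -2.17552828  8.60895862] [-0.33519461  0.62121341 -0.1759184 ] [-0.73731487 -0.2829897  -0.03457078]
top 8.07 -2.5 63.5 1.0
side 7.03 -0.5 65.0 -4.0
18.6
```

```bash
cat > press.py <<'E'
from h import *
a=3.096;d=np.array([np.cos(a),np.sin(a),0]);th=np.radians(25)
y=np.array([-d[1],d[0],0])*-1;z=-d*np.sin(th)-np.array([0,0,np.cos(th)]);R=np.column_stack([np.cross(y,z),y,z])
c=np.array([604.6,119.2,0]);tip=c+60*d
tcp=lambda h:tip+[0,0,h]-25*z
ctrl.gripper_to(0,40)
ctrl.move_ptp(tcp(150),R);ctrl.move_l(tcp(120),vel=80)
f0=sensors.read_state()["force"]
print(ctrl.move_l(tcp(92),vel=8,threshold=11))
s=sensors.read_state();print(s["t"],(s["eef_pos"]+25*s["eef_rot"][:,2]),s["force"]-f0)
ctrl.hold(2)
s=sensors.read_state();print(s["t"],(s["eef_pos"]+25*s["eef_rot"][:,2]),s["force"]-f0)
I=[]
for n in("top","side"):
    im,_=optics.grab_frame(n);I.append(im)
    print(n,*bubble(n,im,np.array([604.6,119.2,104]),a))
f=lambda x,k:cv2.resize(x,None,fx=k,fy=k,interpolation=cv2.INTER_CUBIC)
o=np.hstack([f(I[0][130:220,240:310],5.5)[:495],f(I[1][180:270,240:310],5.5)[:495]])
cv2.imwrite(f"pics/press{s['t']:.0f}.png",o[:,:,::-1]);cv2.imwrite("pics/press.png",o[:,:,::-1])
E
python3 press.py
```

```text
True
22.7083 [544.50153812 122.08242327 107.00281792] [-3.94336342 -0.43264934  8.06306902]
24.7083 [544.50077482 122.12185964 107.07752895] [-4.05583723 -0.6577327   6.63243201]
top -0.01 0.25 63.5 -3.0 [-0.04 -0.04 -0.04 -0.04  0.03  0.26  0.63  0.88  0.9   0.9   0.9   0.89
  0.85  0.69  0.53  0.31  0.12  0.02  0.02  0.07  0.15  0.24  0.43  0.72
  0.88  0.88  0.86  0.86  0.87  0.85  0.75  0.35  0.07 -0.04 -0.04 -0.04
 -0.04]
side -0.23 2.5 65.0 -6.0 [0.02 0.02 0.02 0.02 0.03 0.07 0.25 0.45 0.5  0.51 0.53 0.52 0.51 0.51
 0.46 0.32 0.27 0.26 0.23 0.22 0.26 0.33 0.3  0.31 0.44 0.52 0.51 0.5
 0.48 0.47 0.5  0.46 0.25 0.08 0.03 0.02 0.02]
```

View pics/press.png

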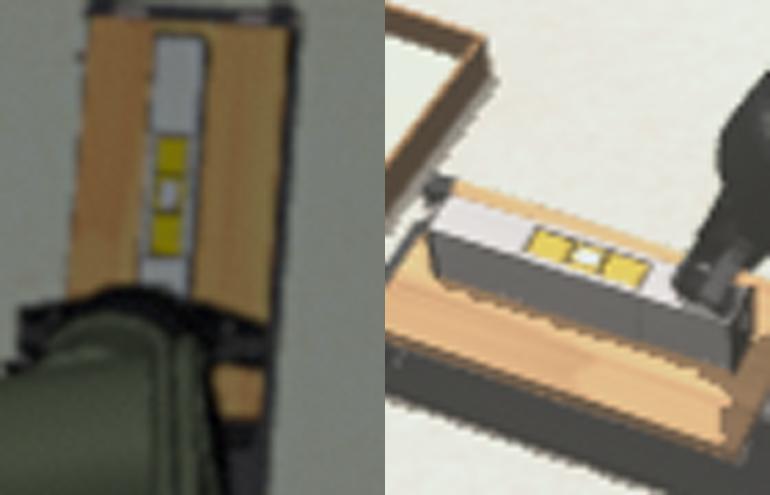

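The bubble sits centred between the lines in both views, and the fingers are pressing the bare metal at the foot end. I'll push a little further to confirm the shelf is seated, meaning stiff with the bubble unmoved.

```bash
python3 - <<'E'
from h import *
s=sensors.read_state();p=s["eef_pos"]
for i in range(3):
    hit=ctrl.move_l(s["eef_pos"]-[0,0,4],vel=4,threshold=5);ctrl.hold(.4)
    s=sensors.read_state();print(hit,s["t"],s["eef_pos"]-p,s["force"])
    if s["force"][2]>13:break
ctrl.hold(1.5)
for n in("top","side"):
    im,_=optics.grab_frame(n);print(n,*bubble(n,im,np.array([604.6,119.2,104]),3.096)[:4])
print(sensors.read_state()["force"])
E
```

```text
True 25.5583 [-0.04030945  0.13481478 -0.00545517] [-4.14861315 -0.16968844  6.62616261]
True 26.3083 [-0.00829357  0.2519781   0.01171103] [-2.49685414 -0.07862063  6.65930604]
True 27.0583 [-0.00097798  0.33456577  0.03709204] [-3.29058941 -0.17926605  6.10123205]
top 0.15 0.25 63.5 -3.0
side -0.27 2.5 65.0 -6.5
[-3.09355699 -0.0148848   5.29138622]
```

```bash
python3 - <<'E'
from h import *
s=sensors.read_state();p=s["eef_pos"]
for i in range(1,13):
    ctrl.move_l(p-[0,0,.4*i],vel=4);ctrl.hold(.25)
    s=sensors.read_state();print(s["t"],(s["eef_pos"]-p).round(2),s["force"].round(1))
    if s["force"][2]>14:break
ctrl.hold(1.5)
for n in("top","side"):
    im,_=optics.grab_frame(n);print(n,*bubble(n,im,np.array([604.6,119.2,104]),3.096)[:4])
s=sensors.read_state();print(s["t"],(s["eef_pos"]-p).round(2),s["force"])
E
```

```text
29.325 [0.16 0.03 0.02] [-4.7 -0.5  6.2]
29.825 [ 0.16  0.08 -0.15] [-6.1  0.   9. ]
30.325 [ 0.2   0.12 -0.27] [-8.   0.2 10.6]
30.825 [ 0.23  0.16 -0.41] [-8.   0.7 12.5]
31.325 [ 0.28  0.24 -0.51] [-11.    0.1  14.9]
top -0.57 0.25 63.5 -3.5
side -0.04 2.62 65.2 2.5
32.925 [ 0.23  0.24 -0.56] [-10.7733942   -0.11078526  15.42731643]
```

The shelf is stiff and seated and the bubble is centred at about 15 N. I'll relieve the sideways load of about −11 N, recheck, and hand in.

```bash
python3 - <<'E'
from h import *
s=sensors.read_state();p=s["eef_pos"]-[0,0,1.44]
for i in range(1,8):
    ctrl.move_l(p-[.4*i,0,0],vel=4);ctrl.hold(.25)
    s=sensors.read_state();print(s["t"],s["force"].round(1))
    if s["force"][0]>-5:break
ctrl.hold(1.7)
for n in("top","side"):
    im,_=optics.grab_frame(n);print(n,*bubble(n,im,np.array([604.6,119.2,104]),3.096)[:4])
s=sensors.read_state();print(s["t"],s["eef_pos"]-p,s["force"])
E
```

```text
33.425 [-10.    0.1  14. ]
33.925 [-8.4 -0.9 12.6]
34.425 [-6.5 -0.5 11.2]
34.925 [-5.1 -0.5 10.4]
35.425 [-3.9 -0.6  9.4]
top -0.24 0.25 63.5 -3.5
side 0.31 2.5 65.0 2.5
37.225 [-0.28854126  0.09666585  1.7970037 ] [-3.45677361  0.07033581  9.38775047]
```

```bash
python3 - <<'E'
from h import *
s=sensors.read_state();p=s["eef_pos"]-[0,0,1.8]
p=p-[1.7,0,0]
for i in range(0,4):
    ctrl.move_l(p-[.2*i,0,.4*i],vel=4);ctrl.hold(.3)
    s=sensors.read_state();print(s["t"],s["force"].round(1))
    if s["force"][2]>12.5:break
ctrl.hold(1.7)
ok=True
for n in("top","side"):
    im,_=optics.grab_frame(n);b=bubble(n,im,np.array([604.6,119.2,104]),3.096)[:4];print(n,*b);ok&=abs(b[0])<1.2
f=sensors.read_state()["force"];print(f)
if ok and 9<f[2]<20: print(ctrl.finish_job())
E
```

```text
37.775 [-4.4 -0.7  8. ]
38.3333 [-5.  -0.4  9.6]
38.8917 [-4.5 -0.2 10.7]
39.45 [-6.1 -0.8 12.7]
top -0.75 0.38 63.8 -3.5
side -0.06 2.62 65.2 2.0
[-5.8963986  -0.21567833 12.94381704]
the job is handed in; nothing more can be done
None
```

I handed the job in at about 41 s: the level is on the middle of the shelf, the gripper is pressing it down with about 13 N, and the bubble reads within 1 mm of centre in both cameras; the judge's result was not shown.

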